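Push the bar offcut off the ledge into the scrap chute

TASK

A short rusty flat-bar offcut has been left on the ledge of the sheet-steel stand. Push it off the ledge's near edge so that it drops into the scrap chute right below; slide it, do not pick it up. Leave the welding magnet lying where it is on the ledge.

Things in the scene. Friction and masses are not known exactly. Their poses are not given: they have to be found in the camera images.
- stand: Fixed grey sheet-steel stand. Origin: on the table top, under the middle of the ledge's drop edge. x points away from the chute, y along the drop edge, z up. The ledge is a flat deck without rim or lip, top at z = 100 mm, from x = 0 (drop edge) to +140 mm, y = -170 to +170 mm. Pushed along the stand's -x, a thing tips off once its centre is past x = 0.
- chute_floor (a point): Middle of the chute's floor, 74 mm before the drop edge, 4 mm above the table; axes as the stand's. The chute is open on top and as wide as the ledge (inside 332 mm along y): a steep slide from under the edge to the flat floor (76 mm deep in x), a near wall 74 mm high, 115 mm from the edge, and end cheeks 82 mm high.
- offcut_center (a point): Centre of the loose rusty flat-bar offcut, brown, 40 x 129 x 8 mm (x, y, z), about 0.3 kg, y along its length. Lies flat in the left or right half of the ledge, within about 10 degrees of parallel to the drop edge, its centre 50 to 60 mm from that edge, at least 40 mm of free deck behind it. Slides at a push of a few newtons.
- magnet_center (a point): Centre of the loose triangular welding magnet (red cheeks, light core), 66 x 96 x 17 mm, 0.3 kg, y along its 96 mm length. Lies flat in the other half of the ledge, its length roughly square to the drop edge; at least 25 mm lie between it and the offcut.

How it is judged (in metres and radians):
At the end, for the whole second after the job is handed in: The offcut is at rest inside the chute, its centre between the slide, the near wall and the cheeks and less than 50 mm above the table; the magnet is within 15 mm of where it lay (x of offcut_center in the frame of stand between -0.115 and 0 m and y of offcut_center in the frame of stand between -0.17 and 0.17 m and z of offcut_center in the frame of stand below 0.05 m and linear speed of offcut below 0.02 m/s and distance of magnet_center from where it was at the start of the episode below 0.015 m); the robot touches nothing.
It fails at once if the offcut is lifted: its centre rises more than 30 mm above the ledge's deck (z of offcut_center in the frame of stand above 0.134 m).
It fails at once if the magnet is shifted more than 15 mm (distance of magnet_center from where it was at the start of the episode above 0.015 m).
It also fails if it takes over 32 s, if anything falls off the work surface, if the arm or the gripper's body presses on something with over 40 N, if the wrist force passes 120 N, or if a joint passes its speed limit or range.

ROBOT

A 6-joint arm with a two-finger parallel gripper is mounted at the origin on a cart in front of the work surface, level with it; the furniture and walls round the work are solid. World frame = base frame: x ahead of the robot, y to its left, z up, the work surface at z = 0. Lengths are in mm, angles in degrees, forces in N, time in s.
With the tool pointing down it reaches from about 325 to 775 mm from the base axis. Payload 5.5 kg.
Tool frame: the origin (TCP) lies midway between the tips of the shut fingers; the grasp point (between the pads) lies 19 mm behind it; x points along the fingers, z is the direction in which the jaws open and shut, and the axes are right-handed (so a half turn about x gives the same grasp; the last joint's range is limited). The gripper opens to 88 mm and grips with 3 to 60 N. Pads are 20 mm wide; open, the fingers measure 115 mm over their backs; the gripper's body (75 mm by 178 mm) begins 61 mm behind the grasp point.
Start: joints at [62.985, 5.22, 70.514, -0, 104.267, -3.249], TCP at [241.81, 549.131, 222.631] pointing down, gripper open.
Joint ranges: [-164.24, 164.24], [-49.07, 125.15], [9.68, 141.18], [-86.29, 266.29], [3.28, 154.24], [-151.56, 151.56]. Speed limits (degrees/s): [147.25, 147.25, 172.46, 180, 180, 180].

INTERFACE

Orientations are given as [roll, pitch, yaw] about the fixed x, y, z axes, in that order (R = Rz(yaw) Ry(pitch) Rx(roll)).
In Python, from plant import bot gives the robot as it stands.
- The arm moves only by the tool send_rows, never from a script. Its argument "moves" is a list of rows, each an object of numbers: "x", "y", "z": the shift along the tool's x, y, z in m; "ax", "ay", "az": the turn, a rotation vector about the tool's x, y, z in degrees; "grip": the finger opening in m, from 0 to 0.0878. A call has 1 to 10 rows; each row shifts and turns the commanded pose from where the row before left it, along the tool's axes as they then stand; what a row does not reach is not made up. A row lasts 1/8 s, in which the tool goes at most 62.5 mm and 10.7 degrees, less where a joint would pass 70% of its speed; a pose out of reach is approached as far as the arm can. A call is refused whole if a number of a shift passes 0.0625 or a number of a turn 10.7, either way. A call with a gripper value outside its range is refused whole. The fingers move at their own pace and stop on an object; "squeeze" is the grip in N (left out, the last holds). Time passes only in rows, so rows that do not move let the fingers close. It gives the time, the measured TCP pose, the force and the opening at its end, in the units of the state.
- bot.state(): the state, without advancing time (a new reading comes with each control period).
- bot.capture(name): name is "scene" or "side" or "wrist"; returns the picture (420x560x3 uint8, red, green, blue); there is no depth.
- bot.camera_model(name): a dict with "intrinsics" (3x3 intrinsics, pixels), "R" (3x3) and "t" (3): a world point X has camera coordinates R X + t; the wrist camera has in their place "T_tool_cam" (4x4, takes a point from camera to tool coordinates, whose origin is the TCP and whose axes are the tool frame's). Camera axes: x right, y down, z forward; pixel columns grow to the right and rows downward; lengths in mm; the calibration is good to about 2 mm. A picture is of the moment at which its call begins: read the wrist's pose just before it. camera_model takes no time and is no camera call.
- bot.finish_job(): hands the job in, once; it reports no verdict.
The state is a dict: "clock": time; "joint_pos": joint angles; "qvel": joint speeds; "joint_efforts": joint torques, N m; "tool_pos": TCP position; "tool_rot": TCP orientation; "contact_force": force on the tool from outside, world axes, zero at the start; "ft_torque": the same for the moment, N m; "grip_width": finger opening in mm.
Only numpy, scipy, OpenCV 4.12 (cv2) and the standard library are available. Lean on these libraries where they do the work, as an engineer would, in place of code of your own. Each camera call takes 0.05 s, during which the arm holds its last target.

## Working session

There is one attempt and no reset: what is moved stays moved. The work goes in short steps, Python scripts to look and compute and a tool call to move; the robot and the scene stay as the last step left them, time stands still between calls to the robot, and variables do not carry over. Pictures are saved under pics/ and viewed, and the job is handed in when it is done.

Besides the shell and the picture viewer there is one more tool, called after "Request:" as name([rows], argument=value, ...), one row to a line, values as JSON. send_rows: Moves the arm, as the interface text tells. Its arguments: {"type":"object","properties":{"moves":{"type":"array"},"squeeze":{"type":"number"}},"required":["moves"]}

```bash
mkdir -p pics; python3 - <<'E'
from plant import bot
import cv2
print(bot.state())
for n in ("scene","side","wrist"):
    m=bot.camera_model(n); print(n,{k:v for k,v in m.items()})
for n in ("scene","side"):
    cv2.imwrite(f"pics/{n}0.png",bot.capture(n)[:,:,::-1])
E
```

```text
{'clock': 0.0, 'joint_pos': array([ 6.29854904e+01,  5.26277454e+00,  7.05838305e+01, -1.73446991e-04,
        1.04267797e+02, -3.24818600e+00]), 'qvel': array([-0.01064112,  0.04069812, -0.0637985 ,  0.01484438, -0.04153194,
        0.08733438]), 'joint_efforts': array([-1.04462797e-03, -4.46423614e+01, -4.06464708e+01,  6.96851523e-02,
        2.89668550e-02, -1.40483344e-04]), 'tool_pos': array([241.65844725, 548.83661143, 221.4911635 ]), 'tool_rot': array([ 176.83604403,   89.88559752, -116.93032213]), 'contact_force': array([0.63619929, 0.99727361, 0.81297545]), 'ft_torque': array([ 0.02134804, -0.01552671, -0.00441213]), 'grip_width': 88.27445999282494}
scene {'intrinsics': array([[406.84423898,   0.        , 275.62193917],
       [  0.        , 406.84423898, 207.62955794],
       [  0.        ,   0.        ,   1.        ]]), 'R': array([[ 0.49946057, -0.86625652, -0.01178047],
       [-0.58663467, -0.32816936, -0.74038141],
       [ 0.63749424,  0.37670215, -0.67208377]]), 't': array([-490.47349582,  302.9361806 ,  640.63829034])}
side {'intrinsics': array([[379.99785155,   0.
[... 170 characters left out ...]
.01798066],
       [-0.36264603, -0.57597784, -0.73262363],
       [ 0.36785473,  0.63383246, -0.68039644]]), 't': array([-591.33311755,  105.08096816,  869.6699914 ])}
wrist {'intrinsics': array([[290.96317294,   0.        , 276.38501112],
       [  0.        , 290.96317294, 207.08497651],
       [  0.        ,   0.        ,   1.        ]]), 'T_tool_cam': array([[ 7.47984839e-04, -2.44741008e-01,  9.69588201e-01,
        -1.62043019e+02],
       [ 7.01520328e-04, -9.69588105e-01, -2.44741525e-01,
         6.72377420e+01],
       [ 9.99999474e-01,  8.63248783e-04, -5.53546411e-04,
         7.24248446e-01],
       [ 0.00000000e+00,  0.00000000e+00,  0.00000000e+00,
         1.00000000e+00]])}
```

View pics/scene0.png

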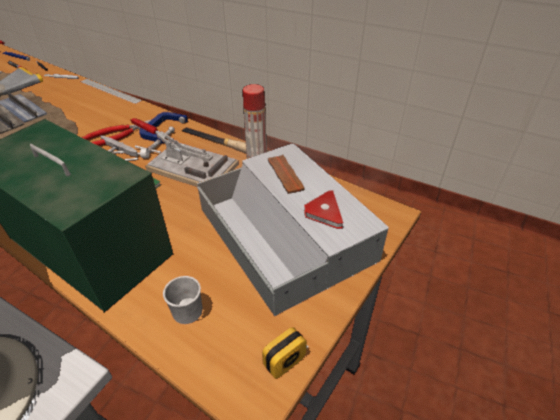

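View pics/side0.png

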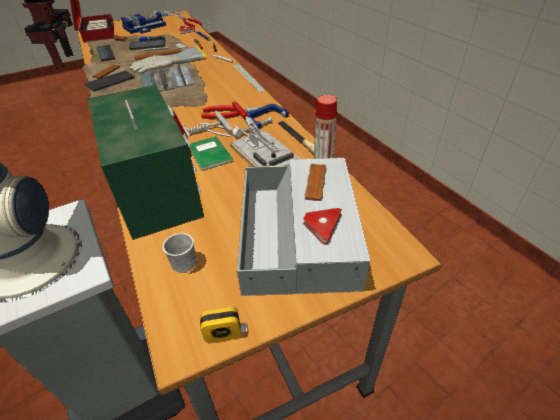

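```bash
python3 - <<'E'
import cv2
a=cv2.imread("pics/scene0.png")[135:315,190:400]; cv2.imwrite("pics/sc_z.png",cv2.resize(a,None,fx=3.3,fy=3.3,interpolation=cv2.INTER_CUBIC))
a=cv2.imread("pics/side0.png")[150:300,230:380]; cv2.imwrite("pics/si_z.png",cv2.resize(a,None,fx=4,fy=4,interpolation=cv2.INTER_CUBIC))
E
```

```text
(no output)
```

View pics/sc_z.png

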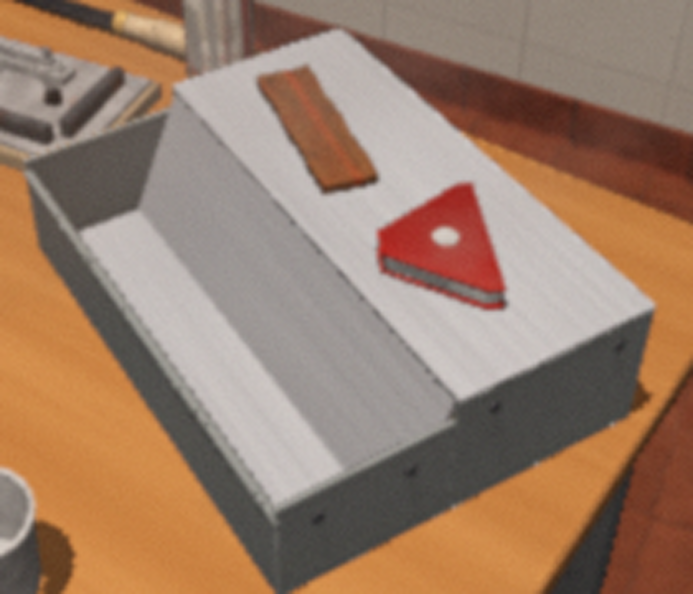

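View pics/si_z.png

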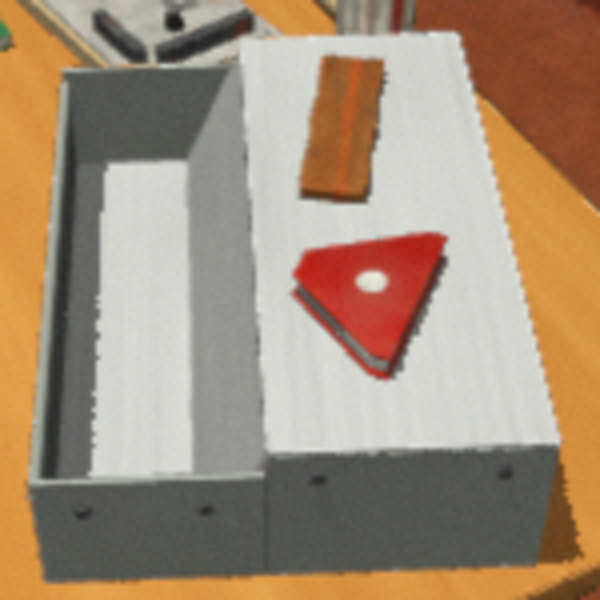

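```bash
cat > h.py <<'E'
import numpy as np
from plant import bot
from scipy.optimize import least_squares
def ray(n,p):
    m=bot.camera_model(n);K,R,t=(np.array(m[k]) for k in("intrinsics","R","t"))
    return -R.T@t, R.T@np.linalg.inv(K)@np.array([p[0],p[1],1])
def hit(n,p,z):
    o,d=ray(n,p); return (o+d*(z-o[2])/d[2])[:2]
def proj(n,X):
    m=bot.camera_model(n);c=np.array(m["R"])@np.array(X)+m["t"];q=np.array(m["intrinsics"])@c;return q[:2]/q[2]
S=lambda p:(p[0]/3.3+190,p[1]/3.3+135)
D=lambda p:(p[0]/4+230,p[1]/4+150)
E
python3 - <<'E'
from h import *
sc=[(175,85),(340,30),(653,305),(460,405)]; si=[(240,40),(460,33),(558,443),(265,452)]
L=[(0,170),(140,170),(140,-170),(0,-170)]
P=[(hit("scene",S(p),100),hit("side",D(q),100)) for p,q in zip(sc,si)]
for a,b in P: print(a.round(1),b.round(1))
def W(v,x): c,s=np.cos(v[2]),np.sin(v[2]); return np.array([v[0]+c*x[0]-s*x[1],v[1]+s*x[0]+c*x[1]])
f=lambda v:np.concatenate([W(v,l)-q for l,pq in zip(L,P) for q in pq])
r=least_squares(f,[600,0,0]);v=r.x;print("stand",v[:2],np.degrees(v[2]),f(v).round(1))
np.save("stand.npy",v)
def inv(w): c,s=np.cos(v[2]),np.sin(v[2]);d=np.array(w)-v[:2];return np.array([c*d[0]+s*d[1],-s*d[0]+c*d[1]])
for nm,n,F,pts,z in [("off","scene",S,[(258,75),(305,66),(377,178),(323,190)],108),("off","side",D,[(322,56),(383,60),(368,195),(302,190)],108),("mag","scene",S,[(378,235),(470,183),(503,292)],117),("mag","side",D,[(298,262),(446,235),(383,358)],117)]:
    h=[inv(hit(n,F(p),z)) for p in pts]; print(nm,n,np.round(h,1).tolist(),np.mean(h,0).round(1))
E
```

```text
[ 637.6 -113.3] [ 636.5 -114.7]
[ 754.1 -181.4] [ 758.1 -183.3]
[ 590.7 -472.8] [ 591.1 -475.4]
[ 467.5 -407.6] [ 470.8 -406.8]
stand [ 552.45071261 -259.82308057] -29.613077585281996 [-1.2  1.2 -0.   2.7  4.   0.2  0.   2.1 -0.5 -4.  -1.  -1.4  1.  -0.1
 -2.4 -0.8]
off scene [[51.6, 139.8], [85.0, 132.1], [60.4, 3.5], [25.2, 11.2]] [55.6 71.7]
off side [[50.8, 136.7], [87.8, 130.6], [66.6, 5.1], [30.5, 11.0]] [58.9 70.8]
mag scene [[25.6, -49.8], [100.5, -39.1], [59.4, -126.3]] [ 61.8 -71.8]
mag side [[23.9, -56.5], [103.0, -39.3], [60.8, -126.0]] [ 62.6 -73.9]
```

```bash
python3 - <<'E'
from h import *
from scipy.spatial.transform import Rotation as Ro
v=np.load("stand.npy")
def W(x): c,s=np.cos(v[2]),np.sin(v[2]); return np.array([v[0]+c*x[0]-s*x[1],v[1]+s*x[0]+c*x[1]])
for x in [(115,71),(57,71),(0,71)]: w=W(x);print(x,w.round(1),np.hypot(*w).round(1),np.degrees(np.arctan2(w[1],w[0])).round(1))
R=Ro.from_euler("xyz",bot.state()["tool_rot"],degrees=True).as_matrix();print(R.round(3))
# box: triangulate top corners with scene/side: pairs
def tri(a,b):
    o1,d1=ray("scene",a);o2,d2=ray("side",b);A=np.c_[d1,-d2];t=np.linalg.lstsq(A,o2-o1,rcond=None)[0];return ((o1+d1*t[0]+o2+d2*t[1])/2).round(0),np.linalg.norm(o1+d1*t[0]-o2-d2*t[1]).round(1)
for nm,a,b in [("box far-right top",(156,180),(186,134)),("box near-right top",(87,240),(112,159)),("box farleft top",(50,122),(174,86)),("box nearleft",(0,165),(90,98)),("can top",(254,88),(326,98)),("box br bottom",(172,248),(200,217)),]: print(nm,tri(a,b))
E
```

```text
(115, 71) [ 687.5 -254.9] 733.3 -20.3
(57, 71) [ 637.1 -226.3] 676.1 -19.6
(0, 71) [ 587.5 -198.1] 620.0 -18.6
[[-0.001 -0.915  0.403]
 [-0.002  0.403  0.915]
 [-1.     0.    -0.002]]
box far-right top (array([ 385., -114.,  239.]), np.float64(32.6))
box near-right top (array([ 234., -120.,  237.]), np.float64(34.5))
box farleft top (array([507., 374., 136.]), np.float64(10.0))
box nearleft (array([250.,  76., 282.]), np.float64(20.6))
can top (array([781., -58., 205.]), np.float64(0.7))
box br bottom (array([ 387., -101.,   26.]), np.float64(14.9))
```

```bash
python3 - <<'E'
from h import *
for n,p in [("scene",(172,248)),("scene",(108,308)),("side",(200,217)),("side",(136,236)),("side",(108,190))]: print(n,p,hit(n,p,0).round(0))
for z in (140,160,180,200): print(z,[hit(n,p,z).round(0).tolist() for n,p in [("scene",(156,180)),("side",(186,142)),("scene",(87,240)),("side",(112,159)),("scene",(48,122)),("side",(172,86))]])
E
python3 - <<'E'
import cv2,numpy as np
a=cv2.imread("pics/scene0.png")[110:320,0:190];b=cv2.imread("pics/side0.png")[75:250,80:240]
a=cv2.resize(a,(400,442));b=cv2.resize(b,(400,437));b=cv2.copyMakeBorder(b,0,5,0,0,0)
cv2.imwrite("pics/box.png",np.hstack([a,b]))
E
```

```text
scene (172, 248) [409. -73.]
scene (108, 308) [233. -68.]
side (200, 217) [388. -82.]
side (136, 236) [232. -62.]
side (108, 190) [213. 156.]
140 [[451.0, -29.0], [427.0, 45.0], [266.0, -39.0], [250.0, 69.0], [495.0, 363.0], [504.0, 381.0]]
160 [[434.0, -50.0], [419.0, 12.0], [256.0, -60.0], [249.0, 36.0], [476.0, 326.0], [493.0, 336.0]]
180 [[417.0, -71.0], [411.0, -20.0], [247.0, -80.0], [248.0, 3.0], [457.0, 290.0], [482.0, 290.0]]
200 [[400.0, -92.0], [403.0, -53.0], [237.0, -101.0], [247.0, -31.0], [439.0, 253.0], [471.0, 245.0]]
```

View pics/box.png

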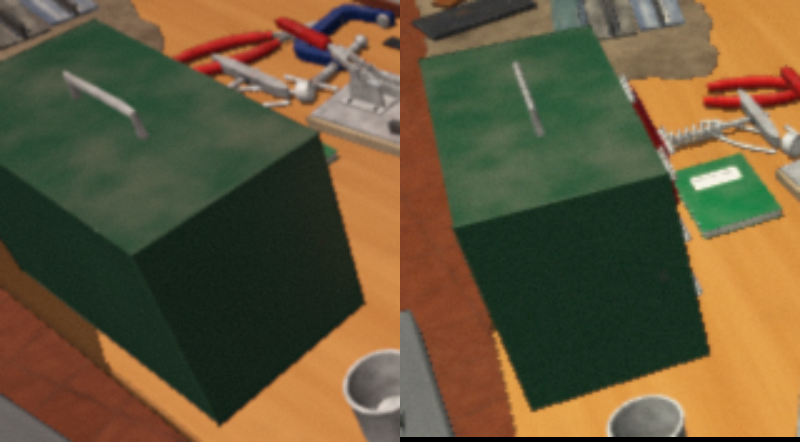

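```bash
python3 - <<'E'
from h import *
def tri(a,b):
    o1,d1=ray("scene",a);o2,d2=ray("side",b);A=np.c_[d1,-d2];t=np.linalg.lstsq(A,o2-o1,rcond=None)[0];return ((o1+d1*t[0]+o2+d2*t[1])/2).round(0),np.linalg.norm(o1+d1*t[0]-o2-d2*t[1]).round(1)
for a,b in [((151,174),(188.8,145)),((63,232),(102.8,166)),((45,119.5),(155,86)),((172,253),(203,217)),((104.5,312),(133,239)),((65,143),(126,100)),((69,186),(136,127)),((32,144),(126,100))]: print(tri(a,b))
E
```

```text
(array([401., -82., 209.]), np.float64(0.1))
(array([224., -69., 213.]), np.float64(1.3))
(array([424., 232., 218.]), np.float64(2.3))
(array([396., -86.,   2.]), np.float64(3.7))
(array([223., -71.,   3.]), np.float64(0.1))
(array([312., -14., 306.]), np.float64(5.0))
(array([316.,  33., 211.]), np.float64(22.7))
(array([329., 126., 247.]), np.float64(0.8))
```

Request:
send_rows([
  {"x": -0.054,"ax": 2.9},
  {"x": -0.054,"ax": 2.9},
  {"y": -0.0575,"z": 0.004},
  {"y": -0.0575,"z": 0.004},
  {"y": -0.0575,"z": 0.004},
  {"y": -0.0575,"z": 0.004},
])

```text
validation failed for argument at $.mo...
```

Request:
send_rows([
  {"y": -0.0425,"z": -0.024},
  {"y": -0.0425,"z": -0.024},
  {"y": -0.0425,"z": -0.024},
  {"y": -0.0425,"z": -0.024},
  {"y": -0.0425,"z": -0.024},
  {"y": -0.0425,"z": -0.024},
])

```text
validation failed for argument at $.mo...
```

Request:
send_rows([
  {"x": -0.054,"y": 0,"z": 0,"ax": 2.9,"ay": 0,"az": 0,"grip": 0.0878},
  {"x": -0.054,"y": 0,"z": 0,"ax": 2.9,"ay": 0,"az": 0,"grip": 0.0878},
  {"x": 0,"y": -0.0575,"z": 0.004,"ax": 0,"ay": 0,"az": 0,"grip": 0.0878},
  {"x": 0,"y": -0.0575,"z": 0.004,"ax": 0,"ay": 0,"az": 0,"grip": 0.0878},
  {"x": 0,"y": -0.0575,"z": 0.004,"ax": 0,"ay": 0,"az": 0,"grip": 0.0878},
  {"x": 0,"y": -0.0575,"z": 0.004,"ax": 0,"ay": 0,"az": 0,"grip": 0.0878},
])

```text
clock: 0.85
tool_pos: [451.2, 448.6, 330.1]
tool_rot: [154.9, 90.0, -144.7]
contact_force: [-0.3, 0.5, -0.6]
grip_width: 87.5
```

Request:
send_rows([
  {"x": 0,"y": -0.0425,"z": -0.024,"ax": 0,"ay": 0,"az": 0,"grip": 0.0878},
  {"x": 0,"y": -0.0425,"z": -0.024,"ax": 0,"ay": 0,"az": 0,"grip": 0.0878},
  {"x": 0,"y": -0.0425,"z": -0.024,"ax": 0,"ay": 0,"az": 0,"grip": 0.0878},
  {"x": 0,"y": -0.0425,"z": -0.024,"ax": 0,"ay": 0,"az": 0,"grip": 0.0878},
  {"x": 0,"y": -0.0425,"z": -0.024,"ax": 0,"ay": 0,"az": 0,"grip": 0.0878},
  {"x": 0,"y": -0.0425,"z": -0.024,"ax": 0,"ay": 0,"az": 0,"grip": 0.0878},
  {"x": 0,"y": -0.0415,"z": -0.0375,"ax": 0,"ay": 0,"az": 0,"grip": 0.0878},
  {"x": 0,"y": -0.0415,"z": -0.0375,"ax": 0,"ay": 0,"az": 0,"grip": 0.0878},
  {"x": 0,"y": -0.0415,"z": -0.0375,"ax": 0,"ay": 0,"az": 0,"grip": 0.0878},
  {"x": 0,"y": -0.0415,"z": -0.0375,"ax": 0,"ay": 0,"az": 0,"grip": 0.0878},
])

```text
clock: 2.1
tool_pos: [671.2, -15.6, 330.0]
tool_rot: [109.6, 89.9, 170.1]
contact_force: [0.1, 0.8, 0.4]
grip_width: 88.1
```

```bash
cat >> h.py <<'E'
from scipy.spatial.transform import Rotation as Ro
def rel(sx,sy,z):
    v=np.load("stand.npy");c,s=np.cos(v[2]),np.sin(v[2]);st=bot.state()
    w=np.array([v[0]+c*sx-s*sy,v[1]+s*sx+c*sy,z]);R=Ro.from_euler("xyz",st["tool_rot"],degrees=True).as_matrix()
    p=st["tool_pos"];d=p[:2]-v[:2]
    print("at stand",np.round([c*d[0]+s*d[1],-s*d[0]+c*d[1],p[2]],1),"jaw deg",np.degrees(np.arctan2(R[1,2],R[0,2])).round(2),"tool delta",(R.T@(w-p)).round(1),"F",st["contact_force"].round(1),st["clock"])
E
python3 -c "
from h import *
rel(114,71,250)"
```

```text
at stand [-17.4 271.  330. ] jaw deg 60.44 tool delta [  80.  -131.3 -200.1] F [0.1 0.8 0.4] 2.1
```

Request:
send_rows([
  {"x": 0,"y": -0.033,"z": -0.05,"ax": 0,"ay": 0,"az": 0,"grip": 0.0878},
  {"x": 0,"y": -0.033,"z": -0.05,"ax": 0,"ay": 0,"az": 0,"grip": 0.0878},
  {"x": 0.02,"y": -0.033,"z": -0.05,"ax": 0,"ay": 0,"az": 0,"grip": 0.0878},
  {"x": 0.03,"y": -0.0325,"z": -0.05,"ax": 0,"ay": 0,"az": 0,"grip": 0.0878},
  {"x": 0.03,"y": 0,"z": 0,"ax": 0,"ay": 0,"az": 0,"grip": 0.0878},
  {"x": 0,"y": 0,"z": 0,"ax": 0,"ay": 0,"az": 0,"grip": 0.0878},
])

```text
clock: 2.85
tool_pos: [685.1, -248.7, 247.7]
tool_rot: [95.8, 89.5, 156.2]
contact_force: [0.1, -1.1, -0.1]
grip_width: 87.8
```

```bash
python3 -c "
from h import *
import cv2
rel(114,71,125)
for n in ('wrist','scene','side'): cv2.imwrite(f'pics/{n}1.png',bot.capture(n)[:,:,::-1])
a=cv2.imread('pics/scene1.png');b=cv2.imread('pics/side1.png')
"
```

```text
at stand [109.8  75.2 247.7] jaw deg 60.37 tool delta [122.7  -5.2  -4.1] F [ 0.1 -1.1 -0.1] 2.85
```

View pics/wrist1.png

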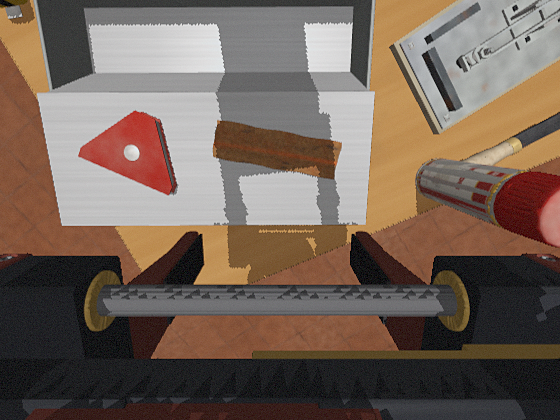

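View pics/side1.png

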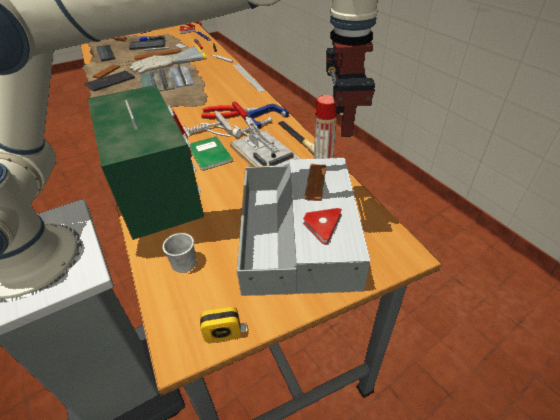

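```bash
python3 - <<'E'
from h import *
st=bot.state();m=bot.camera_model("wrist");T=np.array(m["T_tool_cam"]);K=np.array(m["intrinsics"])
R=Ro.from_euler("xyz",st["tool_rot"],degrees=True).as_matrix();v=np.load("stand.npy");c,s=np.cos(v[2]),np.sin(v[2])
def h(p,z):
    d=R@T[:3,:3]@np.linalg.inv(K)@[p[0],p[1],1];o=R@T[:3,3]+st["tool_pos"];w=o+d*(z-o[2])/d[2];e=w[:2]-v[:2];return np.round([c*e[0]+s*e[1],-s*e[0]+c*e[1]],1)
for p in [(38,93),(375,92),(366,224),(62,225)]: print("deck",p,h(p,100))
for p in [(217,121),(341,143),(334,179),(213,154)]: print("off",p,h(p,108))
for p in [(79,155),(137,111),(155,118),(172,192)]: print("mag",p,h(p,117))
E
```

```text
deck (38, 93) [   4.1 -166.4]
deck (375, 92) [  2.3 177.9]
deck (366, 224) [143.4 179.8]
deck (62, 225) [ 145.6 -167.2]
off (217, 121) [31.4 16.8]
off (341, 143) [ 53.  144.4]
off (334, 179) [ 90.6 139.1]
off (213, 154) [64.6 11. ]
mag (79, 155) [  65.3 -123.4]
mag (137, 111) [ 22.5 -59.5]
mag (155, 118) [ 29.1 -42.5]
mag (172, 192) [103.4 -32.1]
```

Request:
send_rows([
  {"x": 0.04,"y": -0.008,"z": -0.002,"ax": 0,"ay": 0,"az": 0,"grip": 0.0878},
  {"x": 0.04,"y": 0,"z": 0,"ax": 0,"ay": 0,"az": 0,"grip": 0.0878},
  {"x": 0.035,"y": 0,"z": 0,"ax": 0,"ay": 0,"az": 0,"grip": 0.0878},
  {"x": 0,"y": 0,"z": 0,"ax": 0,"ay": 0,"az": 0,"grip": 0.0878},
  {"x": 0,"y": 0,"z": 0,"ax": 0,"ay": 0,"az": 0,"grip": 0.0878},
])

```text
clock: 3.62
tool_pos: [693.4, -253.8, 141.4]
tool_rot: [-83.3, 89.8, -22.8]
contact_force: [0.8, 0.3, 0.5]
grip_width: 88.1
```

```bash
python3 -c "
from h import *
import cv2
rel(117,73,104)
for n in ('scene','side'): cv2.imwrite(f'pics/{n}2.png',bot.capture(n)[:,:,::-1])
a=cv2.imread('pics/scene2.png')[110:290,210:410];b=cv2.imread('pics/side2.png')[110:290,230:430]
import numpy as np
cv2.imwrite('pics/z2.png',cv2.resize(np.hstack([a,b]),None,fx=2,fy=2,interpolation=2))
"
```

```text
at stand [119.5  74.9 141.4] jaw deg 60.49 tool delta [37.4  2.7 -1.9] F [0.8 0.3 0.5] 3.625
```

View pics/z2.png

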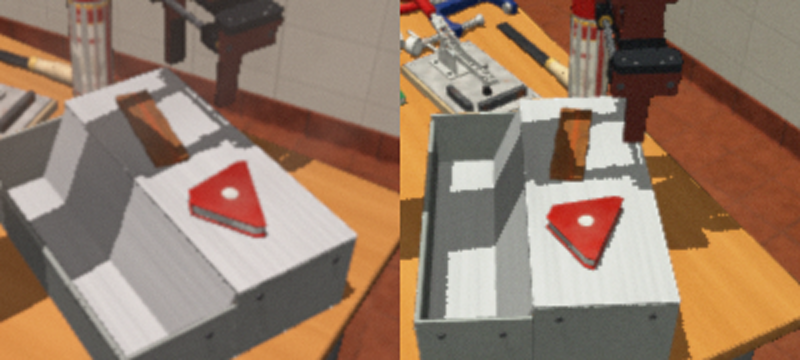

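Request:
send_rows([
  {"x": 0.015,"y": 0.001,"z": -0.001,"ax": 0,"ay": 0,"az": 0,"grip": 0.0878},
  {"x": 0,"y": 0,"z": 0,"ax": 0,"ay": 0,"az": 0,"grip": 0.0878},
  {"x": 0,"y": 0,"z": 0,"ax": 0,"ay": 0,"az": 0,"grip": 0.0878},
  {"x": 0,"y": 0,"z": 0,"ax": 0,"ay": 0,"az": 0,"grip": 0.0878},
])

```text
clock: 4.22
tool_pos: [691.0, -254.4, 123.1]
tool_rot: [-81.3, 90.0, -20.9]
contact_force: [0.1, -0.8, -0.1]
grip_width: 87.7
```

```bash
python3 -c "
from h import *
rel(117,73,103.5)"
```

```text
at stand [117.8  73.1 123.1] jaw deg 60.43 tool delta [19.6  0.8 -0.1] F [ 0.1 -0.8 -0.1] 4.225
```

Request:
send_rows([
  {"x": 0.008,"y": 0,"z": 0,"ax": 0,"ay": 0,"az": 0,"grip": 0.0878},
  {"x": 0.008,"y": 0,"z": 0,"ax": 0,"ay": 0,"az": 0,"grip": 0.0878},
  {"x": 0,"y": 0,"z": 0,"ax": 0,"ay": 0,"az": 0,"grip": 0.0878},
  {"x": 0,"y": 0,"z": 0,"ax": 0,"ay": 0,"az": 0,"grip": 0.0878},
  {"x": 0,"y": 0,"z": 0,"ax": 0,"ay": 0,"az": 0,"grip": 0.0878},
])

```text
clock: 4.85
tool_pos: [691.1, -254.4, 107.2]
tool_rot: [-84.6, 90.0, -24.2]
contact_force: [0.2, -0.3, -0.4]
grip_width: 87.9
```

```bash
python3 -c "
from h import *
import cv2
rel(117,73,103.5)
for n in ('scene','side'): cv2.imwrite(f'pics/{n}3.png',bot.capture(n)[:,:,::-1])
rel(117,73,103.5)
a=cv2.imread('pics/scene3.png')[130:250,230:360];b=cv2.imread('pics/side3.png')[130:250,270:400]
import numpy as np
cv2.imwrite('pics/z3.png',cv2.resize(np.hstack([a,b]),None,fx=3,fy=3,interpolation=2))
"
```

```text
at stand [117.8  73.2 107.2] jaw deg 60.43 tool delta [ 3.7  0.9 -0.2] F [ 0.2 -0.3 -0.4] 4.85
at stand [117.8  73.2 107.2] jaw deg 60.43 tool delta [ 3.7  0.8 -0.2] F [-1.1  0.5  0. ] 4.95
```

View pics/z3.png

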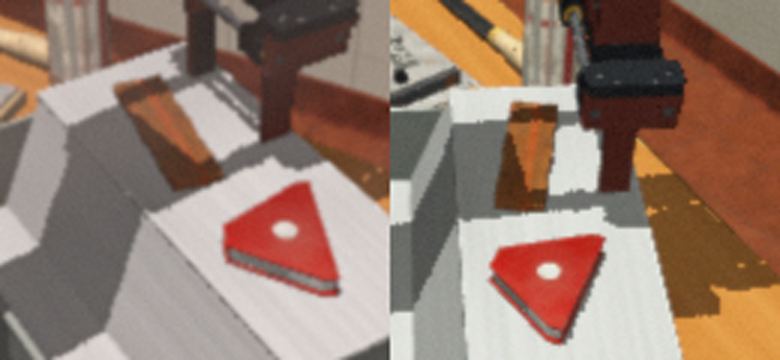

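Request:
send_rows([
  {"x": 0.0035,"y": 0,"z": 0,"ax": 0,"ay": 0,"az": 0,"grip": 0.0878},
  {"x": 0,"y": 0,"z": 0,"ax": 0,"ay": 0,"az": 0,"grip": 0.0878},
  {"x": 0,"y": 0.004,"z": 0,"ax": 0,"ay": 0,"az": 0,"grip": 0.0878},
  {"x": 0,"y": 0.004,"z": 0,"ax": 0,"ay": 0,"az": 0,"grip": 0.0878},
  {"x": 0,"y": 0.004,"z": 0,"ax": 0,"ay": 0,"az": 0,"grip": 0.0878},
  {"x": 0,"y": 0.004,"z": 0,"ax": 0,"ay": 0,"az": 0,"grip": 0.0878},
  {"x": 0,"y": 0.004,"z": 0,"ax": 0,"ay": 0,"az": 0,"grip": 0.0878},
  {"x": 0,"y": 0,"z": 0,"ax": 0,"ay": 0,"az": 0,"grip": 0.0878},
])

```text
clock: 5.95
tool_pos: [673.3, -244.4, 103.4]
tool_rot: [-92.6, 90.0, -32.2]
contact_force: [0.0, -0.2, 0.2]
grip_width: 87.8
```

```bash
python3 -c "
from h import *
rel(117,73,103.5)"
```

```text
at stand [ 97.5  73.2 103.4] jaw deg 60.44 tool delta [ -0.  -19.5  -0.2] F [ 0.  -0.2  0.2] 5.95
```

No deck drag. Continue pushing.

Request:
send_rows([
  {"x": 0,"y": 0.004,"z": 0,"ax": 0,"ay": 0,"az": 0,"grip": 0.0878},
  {"x": 0,"y": 0.004,"z": 0,"ax": 0,"ay": 0,"az": 0,"grip": 0.0878},
  {"x": 0,"y": 0.004,"z": 0,"ax": 0,"ay": 0,"az": 0,"grip": 0.0878},
  {"x": 0,"y": 0.004,"z": 0,"ax": 0,"ay": 0,"az": 0,"grip": 0.0878},
  {"x": 0,"y": 0.004,"z": 0,"ax": 0,"ay": 0,"az": 0,"grip": 0.0878},
  {"x": 0,"y": 0.004,"z": 0,"ax": 0,"ay": 0,"az": 0,"grip": 0.0878},
  {"x": 0,"y": 0.004,"z": 0,"ax": 0,"ay": 0,"az": 0,"grip": 0.0878},
  {"x": 0,"y": 0.004,"z": 0,"ax": 0,"ay": 0,"az": 0,"grip": 0.0878},
])

```text
clock: 6.95
tool_pos: [645.5, -228.7, 103.4]
tool_rot: [-103.9, 90.0, -43.5]
contact_force: [1.3, 0.2, -0.2]
grip_width: 87.5
```

```bash
python3 -c "
from h import *
import cv2
rel(40,73,103.5)
for n in ('scene','wrist'): cv2.imwrite(f'pics/{n}4.png',bot.capture(n)[:,:,::-1])
a=cv2.imread('pics/scene4.png')[130:250,230:390];b=cv2.imread('pics/wrist4.png')
import numpy as np
cv2.imwrite('pics/z4.png',np.hstack([cv2.resize(a,(400,300)),cv2.resize(b,(400,300))]))
"
```

```text
at stand [ 65.5  73.  103.4] jaw deg 60.43 tool delta [-0.1 25.5 -0. ] F [ 1.3  0.2 -0.2] 6.95
```

View pics/z4.png

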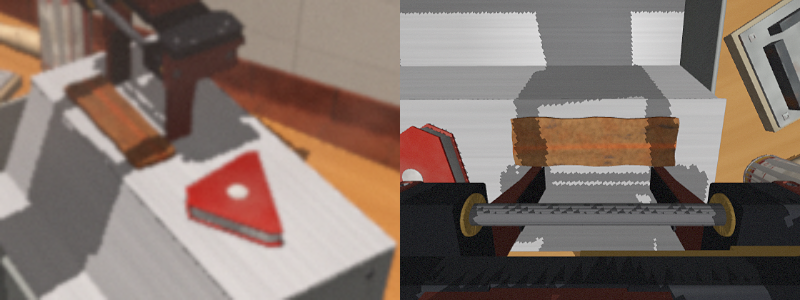

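Request:
send_rows([
  {"x": 0,"y": 0.005,"z": 0,"ax": 0,"ay": 0,"az": 0,"grip": 0.0878},
  {"x": 0,"y": 0.005,"z": 0,"ax": 0,"ay": 0,"az": 0,"grip": 0.0878},
  {"x": 0,"y": 0.005,"z": 0,"ax": 0,"ay": 0,"az": 0,"grip": 0.0878},
  {"x": 0,"y": 0.005,"z": 0,"ax": 0,"ay": 0,"az": 0,"grip": 0.0878},
  {"x": 0,"y": 0.005,"z": 0,"ax": 0,"ay": 0,"az": 0,"grip": 0.0878},
  {"x": 0,"y": 0.005,"z": 0,"ax": 0,"ay": 0,"az": 0,"grip": 0.0878},
  {"x": 0,"y": 0.005,"z": 0,"ax": 0,"ay": 0,"az": 0,"grip": 0.0878},
  {"x": 0,"y": 0.005,"z": 0,"ax": 0,"ay": 0,"az": 0,"grip": 0.0878},
  {"x": 0,"y": 0.005,"z": 0,"ax": 0,"ay": 0,"az": 0,"grip": 0.0878},
  {"x": 0,"y": 0,"z": 0,"ax": 0,"ay": 0,"az": 0,"grip": 0.0878},
])

```text
clock: 8.3
tool_pos: [605.8, -206.1, 102.9]
tool_rot: [93.8, 89.9, 154.2]
contact_force: [-0.5, 0.7, 0.9]
grip_width: 88.0
```

```bash
python3 -c "
from h import *
import cv2
rel(40,73,103.5)
for n in ('scene','wrist'): cv2.imwrite(f'pics/{n}5.png',bot.capture(n)[:,:,::-1])
a=cv2.imread('pics/scene5.png')[130:280,190:390];b=cv2.imread('pics/wrist5.png')
import numpy as np
cv2.imwrite('pics/z5.png',np.hstack([cv2.resize(a,(400,300)),cv2.resize(b,(400,300))]))
"
```

```text
at stand [ 19.9  73.1 102.9] jaw deg 60.44 tool delta [ -0.6 -20.1  -0.1] F [-0.5  0.7  0.9] 8.3
```

View pics/z5.png

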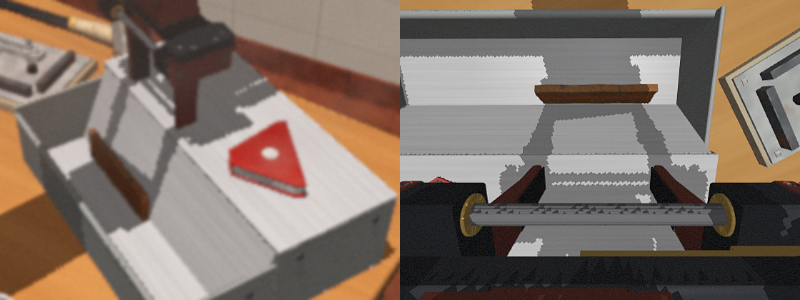

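Request:
send_rows([
  {"x": -0.03,"y": 0,"z": 0,"ax": 0,"ay": 0,"az": 0,"grip": 0.0878},
  {"x": -0.04,"y": 0,"z": 0,"ax": 0,"ay": 0,"az": 0,"grip": 0.0878},
  {"x": -0.05,"y": 0,"z": 0,"ax": 0,"ay": 0,"az": 0,"grip": 0.0878},
  {"x": -0.05,"y": 0,"z": 0,"ax": 0,"ay": 0,"az": 0,"grip": 0.0878},
  {"x": 0,"y": 0,"z": 0,"ax": 0,"ay": 0,"az": 0,"grip": 0.0878},
  {"x": 0,"y": 0,"z": 0,"ax": 0,"ay": 0,"az": 0,"grip": 0.0878},
  {"x": 0,"y": 0,"z": 0,"ax": 0,"ay": 0,"az": 0,"grip": 0.0878},
  {"x": 0,"y": 0,"z": 0,"ax": 0,"ay": 0,"az": 0,"grip": 0.0878},
])

```text
clock: 9.4
tool_pos: [606.2, -206.4, 271.3]
tool_rot: [98.3, 89.8, 158.7]
contact_force: [0.1, -0.3, 0.1]
grip_width: 87.6
```

```bash
python3 -c "
from h import *
import cv2
for n in ('scene','side'): cv2.imwrite(f'pics/{n}6.png',bot.capture(n)[:,:,::-1])
a=cv2.imread('pics/scene6.png')[130:310,190:400];b=cv2.imread('pics/side6.png')[150:300,230:405]
import numpy as np
cv2.imwrite('pics/z6.png',np.hstack([cv2.resize(a,(400,343)),cv2.resize(b,(400,343))]))
print(bot.state()['clock'])
"
```

```text
9.5
```

View pics/z6.png

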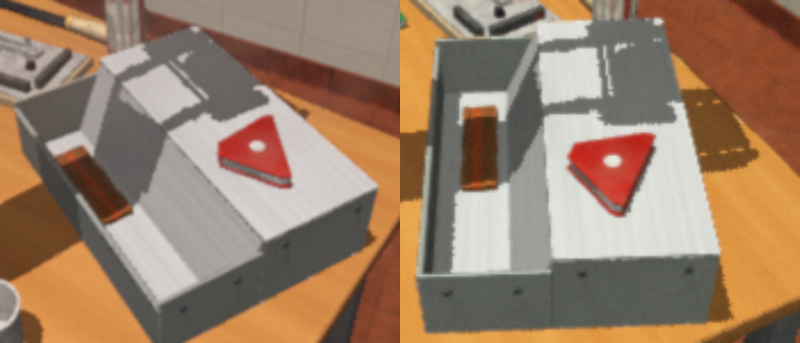

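The offcut lies flat on the chute floor, the magnet looks unmoved and the arm is clear. I'll do a quick difference check on the magnet and on whether anything is still moving, then hand in.

```bash
python3 -c "
from h import *
import cv2
def red(i):
    h=cv2.cvtColor(i[150:270,285:400],cv2.COLOR_RGB2HSV);m=((h[...,0]<6)|(h[...,0]>174))&(h[...,1]>170)&(h[...,2]>110)
    n,l,s,c=cv2.connectedComponentsWithStats(m.astype('uint8'));k=1+s[1:,4].argmax();return s[k],c[k]
s0=cv2.imread('pics/side0.png')[:,:,::-1];s6=cv2.imread('pics/side6.png')[:,:,::-1];s7=bot.capture('side')
print(red(s0),red(s7),cv2.absdiff(s6.copy(),s7)[160:290,235:370].mean())
print(bot.finish_job())
"
```

```text
(array([ 19,  59,  37,  31, 603], dtype=int32), array([37.77114428, 71.1973466 ])) (array([ 19,  59,  37,  31, 602], dtype=int32), array([37.77740864, 71.21096346])) 2.004938271604938
the job is handed in; nothing more can be done
None
```

I slid the offcut off the near edge with both open fingers and it dropped into the chute. I then raised the arm to about 270 mm and handed the job in at about 9.5 s.

- **Offcut:** the last pictures show it lying flat on the chute floor. Two consecutive side views differ only by what looks like image noise, so it appears to be at rest.
- **Magnet:** its image centre moved by less than 0.02 px between the first and last side pictures, so it stayed where it was.
- **Forces:** the readings at the end of each move stayed around 1 N, and the last one, with the arm clear, was essentially zero.
- **Disagreements:** the wrist camera placed the stand about 3–6 mm off the fixed cameras' fit, up to about 10 mm at one deck corner. I allowed for this when placing the fingers behind the offcut. My first two move calls were refused because the rows left some values out. Nothing moved until I resent them in full.

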